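Sort three bearings by feel

ROBOT

A 6-joint arm with a two-finger parallel gripper is mounted at the origin on the work surface. World frame = base frame: x ahead of the robot, y to its left, z up, the work surface at z = 0. Lengths are in mm, angles in rad, forces in N, time in s.
With the tool pointing down it reaches from about 225 to 875 mm from the base axis. Payload 3.4 kg.
Tool frame: the origin (TCP) lies midway between the tips of the shut fingers; the grasp point (between the pads) lies 19 mm behind it; z points along the fingers, y is the line along which they close (so a half turn about z gives the same grasp; the last joint's range is limited). The gripper opens to 85 mm and grips with 20 to 120 N. Pads are 22 mm wide; open, the fingers measure 114 mm over their backs; the gripper's body (76 mm by 85 mm) begins 54 mm behind the grasp point. The pads swing forward as they close: fully open they stand 13 mm farther back than shut.
Start: joints at [-1.267, 0.276, 1.505, -0, 1.361, -0.121], TCP at [236.983, -523.931, 207.728] pointing down, gripper open.
Joint ranges: [-2.89, 2.89], [-0.75, 2.08], [0.22, 2.7], [-1.18, 4.32], [0.11, 2.71], [-2.7, 2.7]. Speed limits (rad/s): [2.57, 2.57, 3.14, 3.14, 3.14, 3.14].

INTERFACE

Orientations are given as a unit quaternion [w, x, y, z].
In Python, from station import r gives the robot as it stands.
- The arm moves only by the tool servo_tool, never from a script. Its argument "moves" is one flat list of numbers, 7 for each row, row after row: the shift along the tool's x, y, z in mm, then the turn, a rotation vector about the tool's x, y, z in degrees, then the finger opening in mm, from 0 to 85.4. A call has 1 to 20 rows; each row is the pose to reach, as a shift and turn from the pose commanded when the call began, along the tool's axes at that moment; what a row does not reach only later rows make up. A row lasts 1/8 s, in which the tool goes at most 62.5 mm and 10.7 degrees, less where a joint would pass 70% of its speed; a pose out of reach is approached as far as the arm can. A call with a gripper value outside its range is refused whole. The fingers move at their own pace and stop on an object; "grip_force" is the grip in N (left out, the last holds). Time passes only in rows, so rows that repeat a pose let the fingers close. It gives the time, the measured TCP pose, the force, the opening and the grip force at its end, in the units of the state.
- r.observe(): the state, without advancing time (a new reading comes with each control period).
- r.grab_frame(name): name is "scene" or "top" or "wrist"; returns the picture (400x640x3 uint8, red, green, blue); there is no depth.
- r.get_calibration(name): a dict with "vertical_fov" (degrees; the focal length in pixels is half the picture's height over the tangent of half this angle, whatever the lens; pixels are square), "cx", "cy" (the principal point, pixels), "D" ([k1, k2, p1, p2, k3] as OpenCV has them; the pictures are not rectified), "eye" and "attitude" of the camera in the world. Camera axes: x right, y down, z forward; pixel columns grow to the right and rows downward; lengths in mm; the calibration is good to about 2 mm. A picture is of the moment at which its call begins: read the wrist's pose just before it. get_calibration takes no time and is no camera call; for the wrist camera it gives the pose at the moment of the call.
- r.hand_in(): hands the job in; it is judged then, once.
Trained networks look in the newest picture that a camera, given by its name, has taken for a name from the list of things; names that differ only in an ending like _2 or _b are one class to them, and where a whole thing is asked for, a point or a joint stands for the part that bears it (a point fixed in the world has none). Each returns a list of dicts, best first, with "p" (0 to 1); they miss things now and then, are a little off and sometimes report something else, mostly with a low value. They report only what shows in the picture. A call takes as long as a camera call. They do not tell look-alikes from the thing itself.
- r.trace(target, camera): "mask" (400x640 bool, what is visible of it) and "bbox" ([left, top, right, bottom] in pixels, round what is visible of it).
The state is a dict: "time": time; "q": joint angles; "dq": joint speeds; "joint_efforts": joint torques, N m; "ee_pos": TCP position; "ee_rot": TCP orientation; "ft_force": force on the tool from outside, world axes, zero at the start; "moment": the same for the moment, N m; "finger_gap": opening from 0.0 (shut) to 1.0 (fully open); "grasp_force": force on a finger pad.
Only numpy, scipy, OpenCV 4.12 (cv2) and the standard library are available. Lean on these libraries where they do the work, as an engineer would, in place of code of your own. Each camera call takes 0.05 s, during which the arm holds its last target. There are 200 camera calls.

TASK

Three look-alike bearings for the grinder sit on the square pins of the wooden rack. Push the upright stud of each one round by at least an eighth of a turn where it sits and feel how hard its ring drags; then lay the freest-running one flat in the aluminium bowl and the stiffest one flat in the clay dish, studs up, and leave the middling one fully down on its pin. Handle them gently: no wrenching against the pins, no dropping, and leave the other things on the slab where they are.

Things in the scene. Friction and masses are not known exactly. Their poses are not given: they have to be found in the camera images.
- rack: wooden plank 340 x 95 x 22 mm carrying three steel pins in a row along its x axis, 115 mm apart; origin at the centre of its underside, on the slab; z up. Fixed; it lies roughly along the robot's x. Each pin is 22 mm square (sides along the rack's x and y), stands 24 mm above a round shoulder 38 mm across that is 34 mm above the slab.
- pin_near (a point): Pin of the rack at the robot's end: point on its axis 49 mm above the slab, the centre (half-way up) of the bearing that starts there; which of the three it is, is not known. Bearings: steel, 64 mm across, 30 mm high, 0.53 kg, underside 34 mm and top 64 mm above the slab when on a pin, 6 mm above the pin's top. Lift straight up by the ring to take one off. Axes as the rack's.
- pin_mid (a point): Middle pin, point as for pin_near. Bearing bore 24.5 mm square, right through: about 1 mm of play and 0.1 rad of twist on the pin, which then stops the inner ring. The outer ring (full height) turns endlessly both ways and carries an upright stud, 9 mm thick, 26.5 mm from the axis, its top 89 mm above the slab; at the start it is on the rack's +y side of the pin (within 0.15 rad).
- pin_far (a point): Pin at the end away from the robot, point as for pin_near. Pushing the stud sideways turns the ring against a steady dry friction, clearly unlike in the three: about 0.3, 4 and 8 N at the stud (0.008, 0.10, 0.22 N m), in any order over the pins. The ring stays where it is left. Over 60 N between a bearing and the rack or a vessel counts as rough handling.
- bowl_floor (a point): aluminium bowl, loose, 0.35 kg: this point is the centre of its inner floor, 4 mm above its underside. Flat inner floor 58 mm in radius, rim 78 mm in outer radius and 45 mm above the slab, wall 3.5 mm. Its z axis is up. It and the dish may stand in either place.
- dish_floor (a point): shallow clay dish, loose, about 0.6 kg: this point is the centre of its inner floor, 7 mm above its underside. Flat inner floor 60 mm in radius, rim 80 mm in outer radius and 30 mm above the slab, wall 6 mm. Its z axis is up.
Things that resemble listed ones, but are neither listed nor needed, are in the scene too. What is shaped like the part that bears dish_floor but purple is not meant. Leave any purple look-alike of the part that bears bowl_floor alone.

How it is judged (in metres and radians):
On the way:
1. each of the three outer rings has been turned, all still down on their pins (distance of each of mark_a, mark_b, mark_c from where it was at the start of the episode above 0.013 m and z of core_a in the frame of rack between 0.045 and 0.052 m and angle between each of core_a, core_b, core_c's own z axis and vertical below 0.1 rad and z of core_b in the frame of rack between 0.045 and 0.052 m and z of core_c in the frame of rack between 0.045 and 0.052 m), for 0.1 s.
At the end, for the whole second after the job is handed in: Freest bearing flat, stud up, on the floor of the aluminium bowl, stiffest likewise on that of the clay dish (centre within 45 mm of the vessel's, tilt under 0.2 rad); the middling one on a pin within 3 mm of fully down (tilt under 0.1); bowl and dish upright; bearings at rest (horizontal distance between core_a and bowl_floor below 0.045 m and z of core_a in the frame of bowl_floor below 0.021 m and angle between each of core_a, core_c's own z axis and vertical below 0.2 rad and horizontal distance between core_c and dish_floor below 0.045 m and z of core_c in the frame of dish_floor below 0.021 m and z of core_b in the frame of rack between 0.045 and 0.052 m and angle between each of core_b, bowl_floor, dish_floor's own z axis and vertical below 0.1 rad and linear speed of each of bearing_a, bearing_b, bearing_c below 0.02 m/s); the robot touches nothing.
It fails at once if a bearing wrenched or pressed against its pin or the rack with more than 60 N (contact force between any of bearing_a, bearing_b, bearing_c and rack above 60 N).
It fails at once if a bearing dropped or pressed into the bowl or dish with more than 60 N (contact force between any of bearing_a, bearing_b, bearing_c and bowl above 60 N or contact force between any of bearing_a, bearing_b, bearing_c and dish above 60 N).
It fails at once if the bowl or dish shoved by more than 40 mm (distance of any of bowl_floor, dish_floor from where it was at the start of the episode above 0.04 m).
It fails at once if one of the other things on the slab moved by more than 30 mm (distance of any of mug, pestle, pulley, wrench, grease, oil, bush from where it was at the start of the episode above 0.03 m).
It also fails if it takes over 72 s, if anything falls off the work surface, if the arm or the gripper's body presses on something with over 40 N, if the wrist force passes 120 N, or if a joint passes its speed limit or range.

## Working session

There is one attempt and no reset: what is moved stays moved. The work goes in short steps, Python scripts to look and compute and a tool call to move; the robot and the scene stay as the last step left them, time stands still between calls to the robot, and variables do not carry over. Pictures are saved under pics/ and viewed, at most 10 in all, crops included, and the job is handed in when it is done.

Besides the shell and the picture viewer there is one more tool, called after "Request:" as a command line: name --argument value ..., lists and objects as JSON in quotes. servo_tool: Moves the arm, as the interface text tells. Its arguments: {"type":"object","properties":{"moves":{"type":"array","items":{"type":"number"}},"grip_force":{"type":"number"}},"required":["moves"]}

```bash
mkdir -p pics; ls; cat > h.py <<'E'
import numpy as np,cv2
from station import r
from scipy.spatial.transform import Rotation as R
def save(n,f): cv2.imwrite(f'pics/{f}.png',cv2.cvtColor(n,cv2.COLOR_RGB2BGR))
def ray(c,uv):
    f=200/np.tan(np.radians(c['vertical_fov'])/2)
    K=np.array([[f,0,c['cx']],[0,f,c['cy']],[0,0,1.]])
    p=cv2.undistortPoints(np.array(uv,float).reshape(-1,1,2),K,np.array(c['D'],float)).reshape(-1,2)
    a=np.array(c['attitude'],float)
    M=R.from_quat(a.ravel(),scalar_first=True).as_matrix() if a.size==4 else a
    return np.array(c['eye'],float),np.c_[p,np.ones(len(p))]@M.T
def onz(c,uv,z):
    e,d=ray(c,uv); return e+d*((z-e[2])/d[:,2])[:,None]
E
python3 - <<'E'
from h import *
im=r.grab_frame("top"); save(im,'top0'); c=r.get_calibration("top"); print(c)
for n in ["rack","bowl_floor","dish_floor"]:
    for d in r.trace(n,"top"): 
        b=d['bbox'];print(n,d['p'],b)
im2=r.grab_frame("scene"); save(im2,'scene0'); print(r.observe())
print(r.get_calibration("wrist"))
E
```

```text
pics
{'vertical_fov': 52.78650593958964, 'cx': 320.4191265634155, 'cy': 201.14814697640153, 'D': array([-0.05406636,  0.        ,  0.        ,  0.        ,  0.        ]), 'eye': array([ 393.41243331, -115.28324803,  949.30966898]), 'attitude': array([-0.02290067,  0.70963254, -0.70361439,  0.02870548])}
rack 0.56 [172.9, 96.4, 256.3, 239.8]
bowl_floor 0.89 [352.0, 169.1, 420.9, 234.7]
bowl_floor 0.77 [328.3, 258.5, 398.6, 327.3]
dish_floor 0.81 [421.2, 257.5, 492.5, 326.7]
dish_floor 0.76 [338.4, 83.8, 403.7, 153.7]
{'time': 0.25, 'q': array([-1.26699765e+00,  2.76232471e-01,  1.50545558e+00, -1.14971731e-05,
        1.36072554e+00, -1.20981481e-01]), 'dq': array([ 0.00047531, -0.00146851, -0.00264518,  0.00138535, -0.00020656,
       -0.00100135]), 'joint_efforts': array([ 6.06424310e-04, -4.16421461e+01, -2.45677114e+01, -6.10111692e-05,
        7.36562011e-03, -2.29241368e-05]), 'ee_pos': array([ 236.89557997, -523.66142089,  207.31657166]), 'ee_rot': array([-4.08242282e-04,  9.77529550e-01,  2.10798032e-01, -4.30664244e-05]), 'ft_force': array([ 1.94632164, -0.26816702,  0.01299735]), 'moment': array([0.01431392, 0.02748272, 0.01242416]), 'grasp_force': 0.0, 'finger_gap': 1.003183094265617}
{'vertical_fov': 61.86547346053442, 'cx': 324.63140380532656, 'cy': 194.65840781751166, 'D': array([-0.04027856,  0.        ,  0.        ,  0.        ,  0.        ]), 'eye': array([ 298.2812241 , -497.07235695,  373.63593624]), 'attitude': array([ 0.11283299,  0.83252744, -0.53745947, -0.0728292 ])}
```

View pics/top0.png

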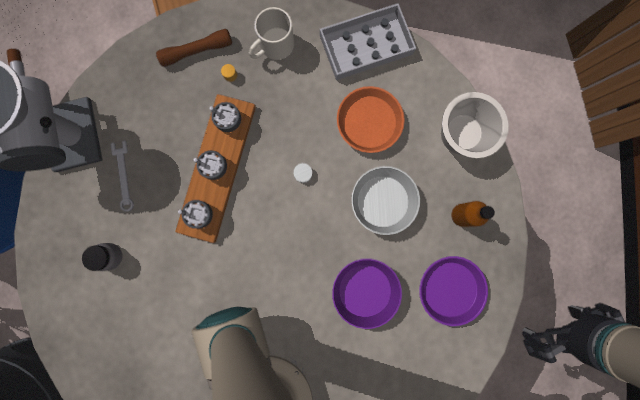

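View pics/scene0.png

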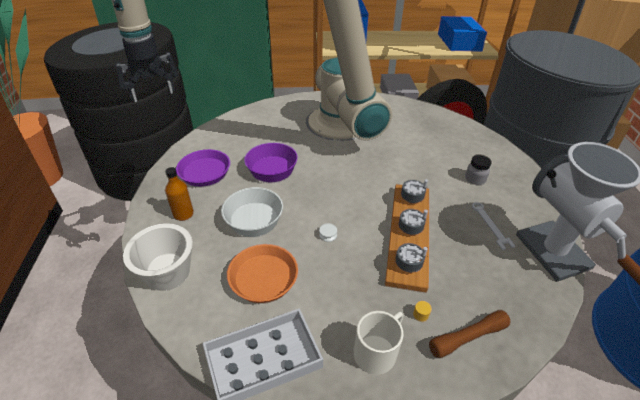

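```bash
python3 - <<'E'
from h import *
import h
c=r.get_calibration("top")
r.grab_frame("top")
for n,z in [("pin_near",64),("bowl_floor",45),("dish_floor",30),("rack",22)]:
    for d in r.trace(n,"top"):
        m=d['mask'].astype(np.uint8); cs=max(cv2.findContours(m,0,2)[0],key=cv2.contourArea)
        P=onz(c,cs.reshape(-1,2),z)[:,:2].astype(np.float32)
        print(n,round(d['p'],2),np.round(d['bbox']),m.sum(),cv2.minEnclosingCircle(P),cv2.minAreaRect(P))
E
```

```text
pin_near 0.91 [177.  91. 256. 240.] 4124 ((533.6096801757812, 112.67359924316406), 165.5369110107422) ((533.0206298828125, 110.41419982910156), (95.68746948242188, 325.11041259765625), 75.38655853271484)
bowl_floor 0.76 [331. 257. 399. 326.] 3763 ((255.8372039794922, -226.84451293945312), 78.02951049804688) ((254.88040161132812, -226.72418212890625), (152.89117431640625, 152.3384552001953), 78.97634887695312)
bowl_floor 0.68 [352. 167. 420. 237.] 3736 ((462.92572021484375, -269.5828857421875), 79.27893829345703) ((463.92059326171875, -269.54559326171875), (154.5447540283203, 153.17840576171875), 45.34934616088867)
dish_floor 0.86 [338.  85. 404. 154.] 3631 ((653.7686157226562, -236.91358947753906), 81.04215240478516) ((654.1785888671875, -236.30465698242188), (160.43606567382812, 157.48745727539062), 26.47249984741211)
dish_floor 0.73 [420. 259. 489. 327.] 3818 ((260.3475036621094, -427.422119140625), 81.17194366455078) ((259.677734375, -426.5276794433594), (157.2870330810547, 156.0428924560547), 89.79593658447266)
rack 0.79 [174.  94. 254. 241.] 4180 ((538.6895751953125, 124.71595764160156), 172.61705017089844) ((538.6060791015625, 121.9234619140625), (101.16228485107422, 338.35968017578125), 74.80907440185547)
```

The top view shows the aluminium bowl at pixel (386,201) and the orange clay dish at (371,120), with purple look-alikes at (367,293) and (454,291). The rack runs from (195,235) to (237,97), with bearings at about (228,117), (211,165) and (197,214) and their studs on the left (+y). The scene view agrees with this. Next I move above the middle pin with the fingers shut.

Request:
servo_tool --moves '[531,-457,-23,0,0,-50.7,0,531,-457,-23,0,0,-50.7,0,531,-457,-23,0,0,-50.7,0,531,-457,-23,0,0,-50.7,0,531,-457,-23,0,0,-50.7,0,531,-457,-23,0,0,-50.7,0,531,-457,-23,0,0,-50.7,0,531,-457,-23,0,0,-50.7,0,531,-457,-23,0,0,-50.7,0,531,-457,-23,0,0,-50.7,0,531,-457,-23,0,0,-50.7,0,531,-457,-23,0,0,-50.7,0,531,-457,-23,0,0,-50.7,0,531,-457,-23,0,0,-50.7,0,531,-457,-23,0,0,-50.7,0,531,-457,-23,0,0,-50.7,0]'

```text
time: 2.5
ee_pos: [532.2, 110.2, 230.9]
ee_rot: [0.0, 0.794, 0.608, 0.0]
ft_force: [-0.2, -0.4, -0.3]
finger_gap: -0.003
grasp_force: 0.0
```

```bash
python3 - <<'E'
from h import *
o=r.observe(); print(o['time'],o['ee_pos'],o['ee_rot'],o['finger_gap'],o['ft_force'])
c=r.get_calibration("wrist"); im=r.grab_frame("wrist"); save(im,'w1'); print(c['eye'],c['attitude'])
for d in r.trace("pin_near","wrist"): print(d['p'],d['bbox'])
E
```

```text
2.5 [532.18746144 110.18494739 230.90999094] [1.68692902e-04 7.93672223e-01 6.08345604e-01 2.67186838e-05] -0.002640507415521254 [-0.20786413 -0.42778038 -0.33224281]
[549.66157325 174.20566111 397.23498339] [ 0.13358183  0.98230065 -0.13015291 -0.01736532]
0.56 [173.7, 106.5, 481.8, 187.7]
```

View pics/w1.png

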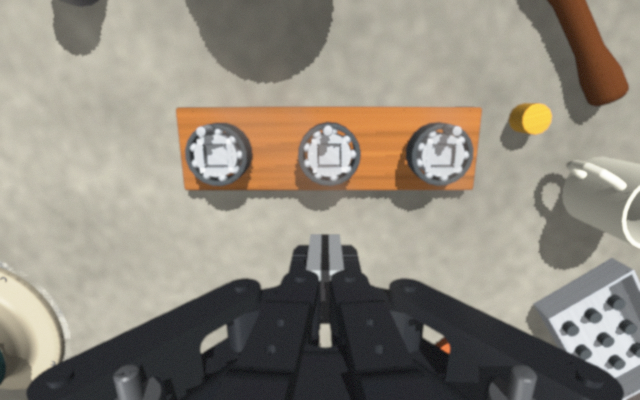

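The wrist view shows the three bearings at about (219,154), (330,153) and (440,154). The bright stud tops are at (201,131), (328,130) and (457,131).

```bash
python3 - <<'E'
from h import *
im=r.grab_frame("wrist"); c=r.get_calibration("wrist")
C=onz(c,[(219,153.5),(330,153.5),(440,153.5)],64); S=onz(c,[(201,131),(328,130),(457,131)],89)
print(C,S)
hsv=cv2.cvtColor(im,cv2.COLOR_RGB2HSV)
m=((hsv[...,0]<18)&(hsv[...,1]>110)&(hsv[...,2]>60)).astype(np.uint8); m[:90]=0;m[215:]=0;m[:,:150]=0;m[:,500:]=0
m=cv2.morphologyEx(m,cv2.MORPH_OPEN,np.ones((5,5)));p=max(cv2.findContours(m,0,2)[0],key=cv2.contourArea)
P=onz(c,cv2.convexHull(p).reshape(-1,2),22)[:,:2].astype(np.float32); b=cv2.minAreaRect(P); print(b)
x=np.diff(C[[0,2]],axis=0)[0]; print('yaw',np.degrees(np.arctan2(x[1],x[0])),np.linalg.norm(x))
save(cv2.resize(im[100:200,160:500],None,fx=2.3,fy=2.3),'w1c')
E
```

```text
[[434.56373462 154.73158678  64.        ]
 [542.33511409 125.58773601  64.        ]
 [649.40158142  97.01797312  64.        ]] [[434.15504881 180.17439267  89.        ]
 [546.63028373 150.54322137  89.        ]
 [660.76954485 119.32065569  89.        ]]
((540.887451171875, 123.97116088867188), (93.73497009277344, 336.4498291015625), 74.95121765136719)
yaw -15.036816754860487 222.45485299221798
```

View pics/w1c.png

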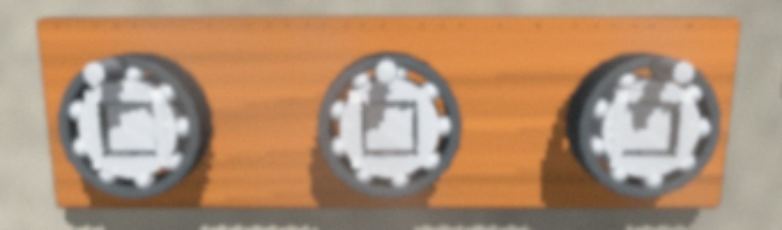

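Request:
servo_tool --moves '[40,-23,60,0,0,0,0,40,-23,120,0,0,0,0,40,-23,150,0,0,0,0,40,-23,159,0,0,0,0,40,-23,159,0,0,0,0,40,-20,159,0,0,0,0,40,-17,159,0,0,0,0,40,-14,159,0,0,0,0,40,-11,159,0,0,0,0,40,-8,159,0,0,0,0,40,-5,159,0,0,0,0,40,-2,159,0,0,0,0]'

```text
time: 4.15
ee_pos: [541.0, 150.4, 71.6]
ee_rot: [-0.0, 0.793, 0.609, -0.0]
ft_force: [0.2, 0.3, -0.4]
finger_gap: 0.001
grasp_force: 0.0
```

Request:
servo_tool --moves '[-1,3,0,0,0,0,0,-2,6,0,0,0,0,0]'

```text
time: 4.4
ee_pos: [546.3, 146.8, 71.7]
ee_rot: [0.0, 0.793, 0.609, -0.0]
ft_force: [-0.1, -0.1, -0.1]
finger_gap: 0.002
grasp_force: 0.0
```

Request:
servo_tool --moves '[-1,3,0,0,0,0,0,-2,6,0,0,0,0,0]'

```text
time: 4.65
ee_pos: [551.6, 143.3, 71.7]
ee_rot: [0.0, 0.793, 0.609, -0.0]
ft_force: [-0.0, 0.7, 0.9]
finger_gap: -0.001
grasp_force: 0.0
```

```bash
python3 - <<'E'
from h import *
save(r.grab_frame("wrist")[80:320,160:500],'w2')
E
```

```text
(no output)
```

View pics/w2.png

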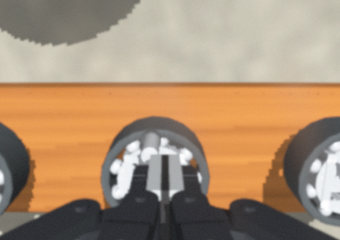

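```bash
python3 - <<'E'
from h import *
im=r.grab_frame("wrist");c=r.get_calibration("wrist");o=r.observe()['ee_pos'];print(o)
f=200/np.tan(np.radians(c['vertical_fov'])/2);M=R.from_quat(c['attitude'],scalar_first=True).as_matrix()
def pj(p):
    q=M.T@(np.array(p)-c['eye']); return np.round(q[:2]/q[2]*f+[c['cx'],c['cy']])
print('tcp',pj(o),'mid',pj([541.3,124.8,64]),'stud0',pj([546.6,150.5,89]),pj([546.6,150.5,64]))
save(cv2.resize(im[190:290,250:390],None,fx=5,fy=5,interpolation=2),'w2z')
E
```

```text
[551.80926651 143.24779593  71.69338246]
tcp [324. 231.] mid [315. 260.] stud0 [310. 234.] [312. 217.]
```

View pics/w2z.png

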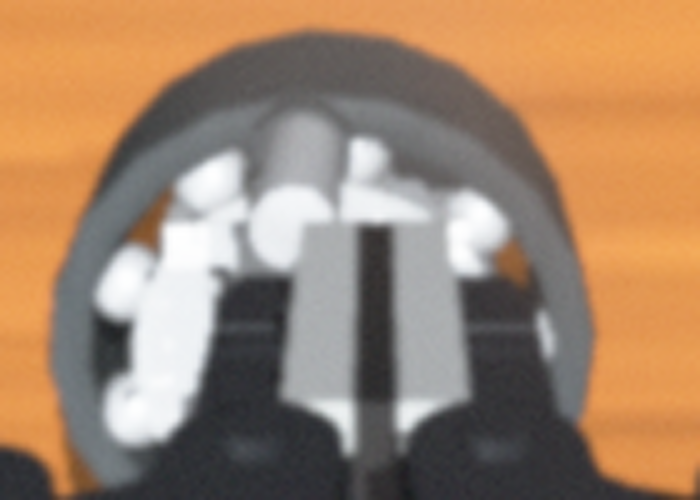

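The zoom shows the stud top unmoved at (308,235); the fingertips passed on its rack −y side. I go back, shift outward and push again.

Request:
servo_tool --moves '[0,-33,0,0,0,0,0,14,-33,0,0,0,0,0,14,-33,0,0,0,0,0,14,-30,0,0,0,0,0,14,-27,0,0,0,0,0,14,-24,0,0,0,0,0,14,-21,0,0,0,0,0,14,-18,0,0,0,0,0,14,-15,0,0,0,0,0]'

```text
time: 5.88
ee_pos: [540.7, 160.8, 71.7]
ee_rot: [0.0, 0.793, 0.609, -0.0]
ft_force: [0.2, 0.4, 0.3]
finger_gap: 0.001
grasp_force: 0.0
```

Request:
servo_tool --moves '[0,3,0,0,0,0,0,0,6,0,0,0,0,0]'

```text
time: 6.12
ee_pos: [546.5, 159.3, 71.7]
ee_rot: [0.0, 0.793, 0.609, -0.0]
ft_force: [-1.3, 0.7, 1.0]
finger_gap: 0.002
grasp_force: 0.0
```

```bash
python3 - <<'E'
from h import *
im=r.grab_frame("wrist")
print(r.observe()['ee_pos'],r.observe()['ft_force'])
save(cv2.resize(im[170:330,220:430],None,fx=3,fy=3,interpolation=2),'w3')
E
```

```text
[547.03384143 159.20037145  71.6894396 ] [ 0.2808386  -0.02016121 -0.69762505]
```

View pics/w3.png

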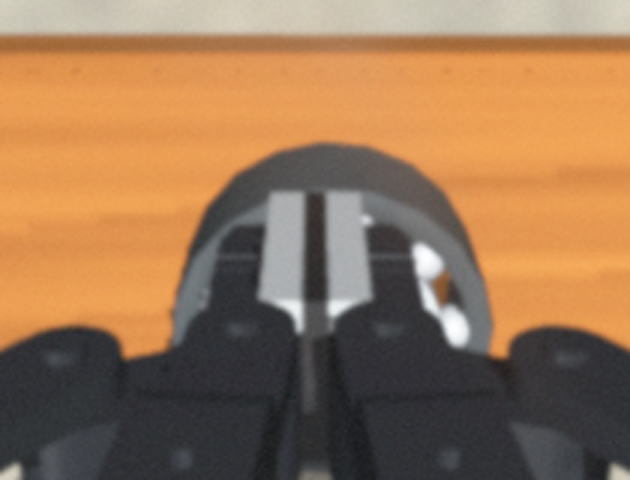

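The fingertip now spans the stud's track and hides it at about crop (385,245). I push on and then lift back to look.

Request:
servo_tool --moves '[0,3,0,0,0,0,0,-1,6,0,0,0,0,0,-2,9,0,0,0,0,0]'

```text
time: 6.55
ee_pos: [554.7, 154.9, 71.7]
ee_rot: [0.0, 0.793, 0.609, -0.0]
ft_force: [0.0, -0.3, 0.5]
finger_gap: -0.002
grasp_force: 0.0
```

Request:
servo_tool --moves '[-1,3,0,0,0,0,0,-2,6,0,0,0,0,0]'

```text
time: 6.8
ee_pos: [560.0, 151.4, 71.7]
ee_rot: [0.0, 0.793, 0.609, -0.0]
ft_force: [-0.0, 0.6, -0.7]
finger_gap: -0.004
grasp_force: 0.0
```

Request:
servo_tool --moves '[0,-20,0,0,0,0,0,0,-20,-40,0,0,0,0,-40,-20,-80,0,0,0,0,-40,-20,-80,0,0,0,0]'

```text
time: 7.3
ee_pos: [532.0, 116.7, 155.1]
ee_rot: [0.002, 0.794, 0.608, 0.003]
ft_force: [0.6, 0.4, -0.3]
finger_gap: -0.004
grasp_force: 0.0
```

```bash
python3 - <<'E'
from h import *
im=r.grab_frame("wrist");c=r.get_calibration("wrist");o=r.observe()['ee_pos'];print(o)
f=200/np.tan(np.radians(c['vertical_fov'])/2);M=R.from_quat(c['attitude'],scalar_first=True).as_matrix()
def pj(p):
    q=M.T@(np.array(p)-c['eye']); return np.round(q[:2]/q[2]*f+[c['cx'],c['cy']])
print('tcp',pj(o),'mid',pj([541.3,124.8,64]),'stud0',pj([546.6,150.5,89]))
save(cv2.resize(im[60:300,100:580],None,fx=1.6,fy=1.6,interpolation=2),'w4')
E
```

```text
[531.01216756 117.58646424 153.19327985]
tcp [324. 231.] mid [334. 178.] stud0 [333. 148.]
```

View pics/w4.png

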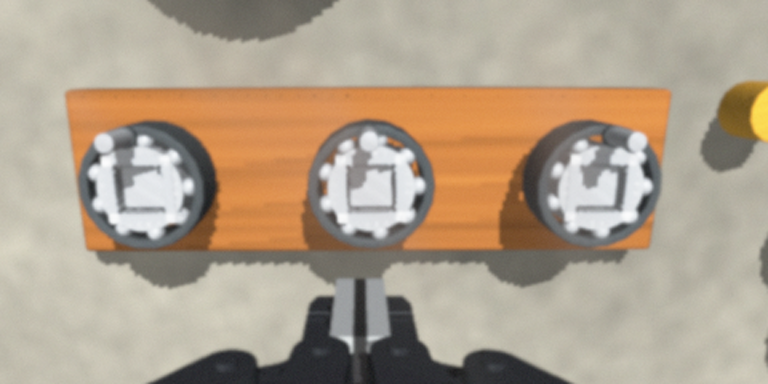

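The studs are all unmoved: the middle one is at crop (369,140), about where it started, so the fingertips passed above it. The fingers must end higher than I assumed, so I go back down beside the stud in small steps and watch the force.

Request:
servo_tool --moves '[36,-19,40,0,0,0,0,36,-19,80,0,0,0,0,36,-19,86,0,0,0,0,36,-19,86,0,0,0,0]'

```text
time: 7.85
ee_pos: [521.1, 157.9, 65.3]
ee_rot: [-0.0, 0.793, 0.609, -0.001]
ft_force: [1.0, -0.5, 0.2]
finger_gap: -0.002
grasp_force: 0.0
```

Request:
servo_tool --moves '[0,0,1.5,0,0,0,0,0,0,3,0,0,0,0]'

```text
time: 8.1
ee_pos: [522.2, 157.7, 63.8]
ee_rot: [0.001, 0.793, 0.609, 0.001]
ft_force: [-0.6, -0.3, -1.0]
finger_gap: -0.002
grasp_force: 0.0
```

Request:
servo_tool --moves '[0,0,1,0,0,0,0,0,0,2,0,0,0,0]'

```text
time: 8.35
ee_pos: [521.2, 157.7, 61.0]
ee_rot: [0.0, 0.793, 0.609, 0.0]
ft_force: [-0.4, -0.1, -0.5]
finger_gap: -0.002
grasp_force: 0.0
```

Request:
servo_tool --moves '[0,0,1,0,0,0,0,0,0,2,0,0,0,0]'

```text
time: 8.6
ee_pos: [521.1, 157.8, 58.6]
ee_rot: [0.0, 0.793, 0.609, -0.0]
ft_force: [-0.2, -0.2, -0.2]
finger_gap: -0.003
grasp_force: 0.0
```

```bash
python3 - <<'E'
from h import *
im=r.grab_frame("wrist");c=r.get_calibration("wrist");o=r.observe();print(o['ee_pos'],o['ft_force'])
f=200/np.tan(np.radians(c['vertical_fov'])/2);M=R.from_quat(c['attitude'],scalar_first=True).as_matrix()
def pj(p):
    q=M.T@(np.array(p)-c['eye']); return np.round(q[:2]/q[2]*f+[c['cx'],c['cy']])
T=R.from_quat(o['ee_rot'],scalar_first=True).as_matrix()
for x in(-11,0,11):
  for z in (0,-10,-20): print(x,z,pj(o['ee_pos']+T@[x,0,z]))
E
```

```text
[520.95437106 157.78367423  58.4757292 ] [-0.28018566 -0.50769154  0.46107019]
-11 0 [324. 250.]
-11 -10 [324. 259.]
-11 -20 [324. 268.]
0 0 [324. 231.]
0 -10 [324. 239.]
0 -20 [324. 247.]
11 0 [324. 212.]
11 -10 [324. 218.]
11 -20 [324. 225.]
```

Request:
servo_tool --moves '[0,3,0,0,0,0,0,0,6,0,0,0,0,0,0,9,0,0,0,0,0,0,12,0,0,0,0,0,0,15,0,0,0,0,0]'

```text
time: 9.28
ee_pos: [535.4, 154.2, 58.9]
ee_rot: [-0.0, 0.793, 0.609, -0.0]
ft_force: [-1.1, -0.0, 1.5]
finger_gap: 0.004
grasp_force: 0.7
```

Request:
servo_tool --moves '[0,2,0,0,0,0,0,0,4,0,0,0,0,0,0,6,0,0,0,0,0]'

```text
time: 9.65
ee_pos: [539.4, 153.2, 58.9]
ee_rot: [-0.002, 0.793, 0.609, -0.001]
ft_force: [-7.0, 4.3, 7.6]
finger_gap: -0.001
grasp_force: 5.1
```

Request:
servo_tool --moves '[0,2,0,0,0,0,0,0,4,0,0,0,0,0,0,6,0,0,0,0,0]'

```text
time: 10.02
ee_pos: [543.7, 152.2, 58.8]
ee_rot: [-0.003, 0.793, 0.609, -0.002]
ft_force: [-8.0, 4.1, 8.8]
finger_gap: 0.003
grasp_force: 7.2
```

```bash
python3 - <<'E'
from h import *
im=r.grab_frame("wrist");o=r.observe();print(o['ee_pos'],o['ft_force'])
save(cv2.resize(im[170:330,220:430],None,fx=3,fy=3,interpolation=2),'w5')
E
```

```text
[544.11722745 152.10165689  58.8360125 ] [-7.20899342  5.07467841  7.71701973]
```

View pics/w5.png

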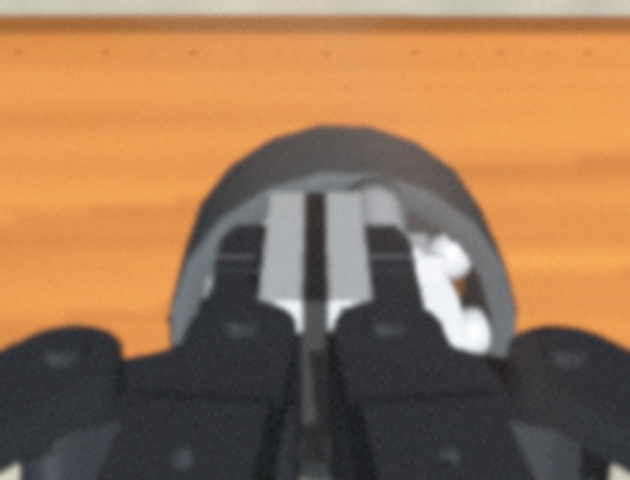

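The stud now shows against the right side of the finger at crop (385,200) and is being pushed. The vertical force means something is resting on the bearing, so I raise 3 mm and carry on.

Request:
servo_tool --moves '[0,0,-3,0,0,0,0,0,0,-3,0,0,0,0]'

```text
time: 10.32
ee_pos: [543.7, 151.2, 60.4]
ee_rot: [-0.002, 0.793, 0.609, -0.003]
ft_force: [-5.3, 3.1, -0.1]
finger_gap: 0.001
grasp_force: 2.7
```

Request:
servo_tool --moves '[0,2,0,0,0,0,0,-1,4,0,0,0,0,0,-1,6,0,0,0,0,0]'

```text
time: 10.7
ee_pos: [547.8, 149.5, 60.2]
ee_rot: [-0.004, 0.793, 0.609, -0.003]
ft_force: [-7.9, 4.1, 0.8]
finger_gap: -0.003
grasp_force: 4.3
```

Request:
servo_tool --moves '[-1,2,0,0,0,0,0,-2,4,0,0,0,0,0,-3,6,0,0,0,0,0]'

```text
time: 11.08
ee_pos: [553.1, 145.5, 60.1]
ee_rot: [-0.004, 0.793, 0.609, -0.003]
ft_force: [-8.5, 6.3, 0.7]
finger_gap: 0.004
grasp_force: 4.2
```

Request:
servo_tool --moves '[0,-12,0,0,0,0,0,0,-15,-45,0,0,0,0,3,-75,-60,0,0,0,0,3,-135,-60,0,0,0,0,3,-146,-40,0,0,0,0,3,-146,0,0,0,0,0,3,-146,0,0,0,0,0]'

```text
time: 11.95
ee_pos: [415.1, 183.6, 60.0]
ee_rot: [-0.0, 0.793, 0.609, -0.002]
ft_force: [-0.6, -0.4, 0.4]
finger_gap: -0.002
grasp_force: 0.0
```

Request:
servo_tool --moves '[0,3,0,0,0,0,0,0,6,0,0,0,0,0,0,9,0,0,0,0,0,0,12,0,0,0,0,0,0,14,0,0,0,0,0]'

```text
time: 12.58
ee_pos: [431.3, 180.8, 61.8]
ee_rot: [0.0, 0.793, 0.609, 0.0]
ft_force: [-0.5, 0.6, -0.4]
finger_gap: 0.003
grasp_force: 0.2
```

Request:
servo_tool --moves '[0,2,0,0,0,0,0,0,4,0,0,0,0,0,0,6,0,0,0,0,0]'

```text
time: 12.95
ee_pos: [436.7, 179.2, 61.6]
ee_rot: [-0.0, 0.793, 0.609, -0.0]
ft_force: [-1.1, -0.4, -0.1]
finger_gap: 0.002
grasp_force: 0.2
```

Request:
servo_tool --moves '[-1,2,0,0,0,0,0,-1,4,0,0,0,0,0,-2,6,0,0,0,0,0]'

```text
time: 13.32
ee_pos: [441.9, 175.7, 61.6]
ee_rot: [-0.0, 0.793, 0.609, -0.0]
ft_force: [-0.2, -0.3, -0.9]
finger_gap: 0.005
grasp_force: 0.4
```

Request:
servo_tool --moves '[0,-12,0,0,0,0,0,0,-12,-45,0,0,0,0,3,45,-60,0,0,0,0,3,105,-60,0,0,0,0,3,165,-60,0,0,0,0,3,202,-50,0,0,0,0,3,202,-15,0,0,0,0,3,202,0,0,0,0,0,3,202,0,0,0,0,0]'

```text
time: 14.45
ee_pos: [636.2, 126.9, 60.5]
ee_rot: [-0.001, 0.793, 0.609, -0.001]
ft_force: [-0.4, -0.7, -0.4]
finger_gap: 0.006
grasp_force: 0.0
```

Request:
servo_tool --moves '[0,3,0,0,0,0,0,0,6,0,0,0,0,0,0,9,0,0,0,0,0,0,12,0,0,0,0,0,0,15,0,0,0,0,0]'

```text
time: 15.08
ee_pos: [652.2, 122.9, 61.8]
ee_rot: [-0.0, 0.793, 0.609, -0.0]
ft_force: [-1.0, 0.5, 0.9]
finger_gap: -0.0
grasp_force: 0.6
```

Request:
servo_tool --moves '[0,2,0,0,0,0,0,0,4,0,0,0,0,0,0,6,0,0,0,0,0]'

```text
time: 15.45
ee_pos: [657.6, 121.3, 61.6]
ee_rot: [-0.0, 0.793, 0.609, -0.001]
ft_force: [-3.5, 2.0, 2.8]
finger_gap: 0.0
grasp_force: 2.0
```

Request:
servo_tool --moves '[-1,2,0,0,0,0,0,-1,4,0,0,0,0,0,-2,6,0,0,0,0,0]'

```text
time: 15.82
ee_pos: [663.3, 117.6, 61.6]
ee_rot: [-0.0, 0.793, 0.609, -0.0]
ft_force: [-3.3, 1.5, 2.7]
finger_gap: 0.005
grasp_force: 2.2
```

Request:
servo_tool --moves '[-1,2,0,0,0,0,0,-2,4,0,0,0,0,0,-2,5,0,0,0,0,0]'

```text
time: 16.2
ee_pos: [667.1, 114.0, 61.4]
ee_rot: [-0.0, 0.793, 0.609, -0.001]
ft_force: [-6.0, 0.7, 2.8]
finger_gap: 0.001
grasp_force: 2.9
```

Request:
servo_tool --moves '[0,-12,0,0,0,0,0,0,-12,-50,0,0,0,0,-32,-60,-92,0,0,0,85,-32,-120,-92,0,0,0,85,-32,-133,-92,0,0,0,85,-32,-133,-92,0,0,0,85,-32,-133,-92,0,0,0,85]'

```text
time: 17.08
ee_pos: [533.3, 117.7, 153.7]
ee_rot: [0.001, 0.793, 0.609, 0.001]
ft_force: [0.8, -0.0, -0.1]
finger_gap: 0.995
grasp_force: 0.0
```

```bash
python3 - <<'E'
from h import *
im=r.grab_frame("wrist");c=r.get_calibration("wrist");o=r.observe();print(o['ee_pos'],o['finger_gap'],c['eye'],o['time'])
f=200/np.tan(np.radians(c['vertical_fov'])/2);M=R.from_quat(c['attitude'],scalar_first=True).as_matrix()
def pj(p):
    q=M.T@(np.array(p)-c['eye']); return np.round(q[:2]/q[2]*f+[c['cx'],c['cy']])
for k in (-115,0,115):
    p=np.array([541.3+.966*k,124.8-.2588*k]); 
    print(pj([*p,64]))
    q=pj([*p,64]).astype(int); 
    for rr in (27,32): 
        pass
save(im,'w6')
E
```

```text
[533.16911758 117.62156235 153.43265151] 0.9942825178974483 [550.27649981 181.69754937 319.78589662] 17.125
[185. 178.]
[332. 178.]
[478. 178.]
```

View pics/w6.png

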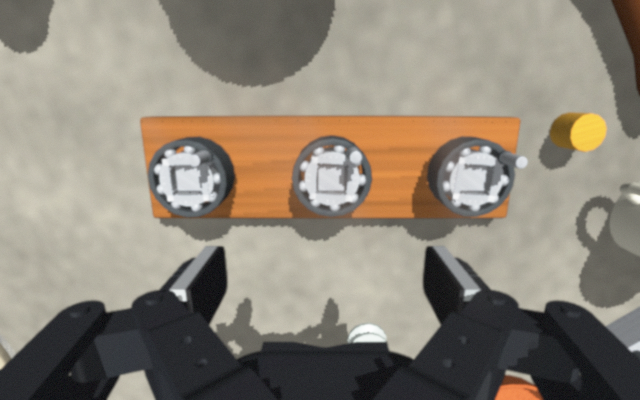

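This last view shows all three studs turned: near at about (210,156), mid (356,157), far (521,162). Forces of about 0.3, 9 and 4 N make near the freest, mid the stiffest and far the middling one. Next I grasp the near bearing.

Request:
servo_tool --moves '[9,-60,20,0,0,0,85,9,-109,40,0,0,0,85,9,-109,75,0,0,0,85,9,-109,100,0,0,0,85,9,-109,115,0,0,0,85,9,-109,120,0,0,0,85,9,-109,122,0,0,0,85]' --grip_force 25

```text
time: 18.0
ee_pos: [429.2, 154.7, 31.4]
ee_rot: [0.0, 0.793, 0.609, 0.0]
ft_force: [-0.1, -0.4, 0.1]
finger_gap: 0.99
grasp_force: 0.0
```

Request:
servo_tool --moves '[0,0,3,0,0,0,85,0,0,6,0,0,0,85,0,0,9,0,0,0,85,0,0,9,0,0,0,85]'

```text
time: 18.5
ee_pos: [428.0, 154.6, 22.6]
ee_rot: [0.0, 0.793, 0.609, -0.0]
ft_force: [-0.8, 0.4, 1.4]
finger_gap: 0.994
grasp_force: 0.0
```

Request:
servo_tool --moves '[0,0,0,0,0,0,75,0,0,0,0,0,0,68,0,0,0,0,0,0,62,0,0,0,0,0,0,60,0,0,0,0,0,0,58,0,0,0,0,0,0,58]'

```text
time: 19.25
ee_pos: [429.1, 154.7, 23.4]
ee_rot: [0.001, 0.793, 0.609, 0.001]
ft_force: [1.5, -0.6, 4.8]
finger_gap: 0.732
grasp_force: 26.2
```

Request:
servo_tool --moves '[0,0,-2,0,0,0,58,0,0,-4,0,0,0,58,0,0,-7,0,0,0,58]'

```text
time: 19.62
ee_pos: [428.2, 154.5, 29.3]
ee_rot: [0.0, 0.793, 0.609, -0.0]
ft_force: [2.5, -0.3, -7.2]
finger_gap: 0.728
grasp_force: 29.1
```

Request:
servo_tool --moves '[0,0,-6,0,0,0,58,0,0,-12,0,0,0,58,0,0,-18,0,0,0,58,0,0,-24,0,0,0,58,0,0,-30,0,0,0,58,0,0,-30,0,0,0,58]'

```text
time: 20.38
ee_pos: [428.0, 154.8, 60.2]
ee_rot: [0.0, 0.793, 0.609, 0.0]
ft_force: [0.4, 1.0, -6.0]
finger_gap: 0.73
grasp_force: 29.8
```

Request:
servo_tool --moves '[0,0,-25,0,0,0,58,-20,7,-50,0,0,0,58,-60,21,-50,0,0,0,58,-110,39,-50,0,0,0,58,-160,57,-50,0,0,0,58,-210,75,-50,0,0,0,58,-260,93,-50,0,0,0,58,-310,111,-50,0,0,0,58,-355,127,-50,0,0,0,58,-385,138,-45,0,0,0,58,-401,144,-35,0,0,0,58,-401,144,-20,0,0,0,58,-401,144,-10,0,0,0,58,-401,144,-10,0,0,0,58]'

```text
time: 22.12
ee_pos: [462.6, -267.6, 68.3]
ee_rot: [-0.002, 0.793, 0.61, -0.0]
ft_force: [-0.1, -0.6, -5.1]
finger_gap: 0.726
grasp_force: 30.8
```

```bash
python3 - <<'E'
from h import *
r.grab_frame("wrist"); c=r.get_calibration("wrist"); o=r.observe(); print(o['ee_pos'],o['ft_force'],o['time'])
for n,z in [("bowl_floor",45),("pin_near",0)]:
  for d in r.trace(n,"wrist"):
    m=d['mask'].astype(np.uint8); cs=max(cv2.findContours(m,0,2)[0],key=cv2.contourArea)
    P=onz(c,cs.reshape(-1,2),z)[:,:2].astype(np.float32)
    print(n,round(d['p'],2),np.round(d['bbox']),m.sum(),cv2.minEnclosingCircle(P))
r.grab_frame("top"); c=r.get_calibration("top")
for d in r.trace("bowl_floor","top"): print('top',d['p'],d['bbox'])
E
```

```text
[ 463.3201786  -268.33052241   69.15601774] [-0.3617625  -0.4136658  -5.59573898] 22.175
bowl_floor 0.94 [202.  85. 461. 322.] 29461 ((466.26617431640625, -269.9651794433594), 77.8585433959961)
bowl_floor 0.68 [  1. 117. 129. 342.] 22679 ((273.1947937011719, -237.41404724121094), 80.09139251708984)
```

Request:
servo_tool --moves '[-1,3,20,0,0,0,58,-1,3,40,0,0,0,58,-1,3,52,0,0,0,58,-1,3,60,0,0,0,58,-1,3,64,0,0,0,58,-1,3,66,0,0,0,58,-1,3,66,0,0,0,58]'

```text
time: 23.25
ee_pos: [466.6, -271.8, 4.0]
ee_rot: [0.0, 0.793, 0.609, 0.0]
ft_force: [-0.1, 0.4, -5.2]
finger_gap: 0.725
grasp_force: 30.8
```

Request:
servo_tool --moves '[0,0,1,0,0,0,58,0,0,2,0,0,0,58,0,0,3,0,0,0,58,0,0,4,0,0,0,58,0,0,5,0,0,0,58,0,0,6,0,0,0,58]'

```text
time: 24.0
ee_pos: [466.4, -271.6, -2.4]
ee_rot: [0.0, 0.793, 0.609, -0.0]
ft_force: [-1.1, -1.2, -4.7]
finger_gap: 0.729
grasp_force: 30.8
```

Request:
servo_tool --moves '[0,0,0.5,0,0,0,58,0,0,1,0,0,0,58,0,0,1.5,0,0,0,58]'

```text
time: 24.38
ee_pos: [466.4, -271.7, -3.8]
ee_rot: [0.0, 0.793, 0.609, -0.0]
ft_force: [0.3, 0.5, -5.2]
finger_gap: 0.729
grasp_force: 30.8
```

TCP is at −3.8 mm with no contact, so the tips do end well above the nominal TCP. I continue slowly.

Request:
servo_tool --moves '[0,0,0.5,0,0,0,58,0,0,1,0,0,0,58,0,0,1.5,0,0,0,58,0,0,2,0,0,0,58]'

```text
time: 24.88
ee_pos: [466.4, -271.7, -5.8]
ee_rot: [0.0, 0.793, 0.609, -0.0]
ft_force: [-0.2, 0.3, -5.4]
finger_gap: 0.733
grasp_force: 30.8
```

Request:
servo_tool --moves '[0,0,0.5,0,0,0,58,0,0,1,0,0,0,58]'

```text
time: 25.12
ee_pos: [466.3, -271.7, -6.5]
ee_rot: [0.0, 0.793, 0.609, -0.0]
ft_force: [-2.2, 0.6, 0.9]
finger_gap: 0.726
grasp_force: 31.3
```

Request:
servo_tool --moves '[0,0,0.5,0,0,0,58,0,0,1,0,0,0,58]'

```text
time: 25.38
ee_pos: [466.4, -271.7, -6.6]
ee_rot: [0.0, 0.793, 0.609, 0.0]
ft_force: [-3.0, 1.7, 9.6]
finger_gap: 0.73
grasp_force: 32.1
```

Request:
servo_tool --moves '[0,0,-1,0,0,0,62,0,0,-1,0,0,0,66,0,0,-1,0,0,0,70,0,0,-1,0,0,0,74,0,0,-1,0,0,0,74,0,0,-8,0,0,0,76,0,0,-25,0,0,0,76,0,0,-60,0,0,0,80,0,0,-110,0,0,0,85,0,0,-130,0,0,0,85]'

```text
time: 26.62
ee_pos: [467.8, -272.7, 125.8]
ee_rot: [0.003, 0.793, 0.609, 0.001]
ft_force: [0.6, -0.1, -0.2]
finger_gap: 0.995
grasp_force: 0.0
```

```bash
python3 - <<'E'
from h import *
im=r.grab_frame("wrist"); c=r.get_calibration("wrist"); o=r.observe(); print(o['ee_pos'],o['ft_force'],o['time'],o['finger_gap'])
for n,z in [("bowl_floor",45),("dish_floor",30)]:
  for d in r.trace(n,"wrist"):
    m=d['mask'].astype(np.uint8); cs=max(cv2.findContours(m,0,2)[0],key=cv2.contourArea)
    P=onz(c,cs.reshape(-1,2),z)[:,:2].astype(np.float32)
    print(n,round(d['p'],2),np.round(d['bbox']),m.sum(),cv2.minEnclosingCircle(P))
for d in r.trace("bearing_a","wrist") if 0 else []: pass
g=cv2.cvtColor(im,cv2.COLOR_RGB2GRAY)
f=200/np.tan(np.radians(c['vertical_fov'])/2);M=R.from_quat(c['attitude'],scalar_first=True).as_matrix()
q=M.T@(np.array([466.4,-271.7,34])-c['eye']); u,v=(q[:2]/q[2]*f+[c['cx'],c['cy']]).astype(int); print('bearing px',u,v)
print(g[v-60:v+61:6,u-60:u+61:6])
E
```

```text
[ 468.66100576 -273.30655762  127.43031963] [ 1.46280118 -1.19449638  1.87902848] 26.675 0.9927643768009528
bowl_floor 0.89 [  3. 104. 154. 293.] 23663 ((263.06939697265625, -230.9422149658203), 81.56377410888672)
bowl_floor 0.75 [220.  81. 424. 277.] 26886 ((466.4216003417969, -270.8771667480469), 78.3281478881836)
dish_floor 0.89 [446.   0. 637. 183.] 29921 ((657.5015869140625, -238.9229736328125), 80.27284240722656)
dish_floor 0.88 [110. 332. 232. 398.] 1040 ((223.92015075683594, -424.7565002441406), 27.94157600402832)
bearing px 320 186
[[115 120 129 152 153 152 155 164 212 170 175 167 143 146 148 143 141 143
  133 124 126]
 [112 122 157 163 236 235 236 234 236 237 241 241 239 193 149 145 145 142
  143 125 128]
 [116 205 235 235 235 238 238 239 238 238 236 236 240 241 241 223 158 143
  142 142 128]
 [209 236 237 236 239 239 240 238 234 230 227 226 238 241 240 240 241 171
  146 147 140]
 [236 238 237 238 238 233 236 207 107 116 121 114  90 107 240 241 243 239
  208 143 140]
 [238 238 235 235 237 235 156 117 120 126 119 190 113 107  82 232 238 240
  239 200 144]
 [237 238 234 235 2
[... 616 characters left out ...]
8 237 145 107  73 229 196 194 191 193 194 227 233 108 136 237
  239 238 201]
 [183 236 238 238 142 126 103 138 222 213 217 213 213 154 158 119 235 237
  238 236 169]
 [186 194 236 238 211 137 120 108 151  72  85 221 118 101 115 225 234 235
  237 179 172]
 [193 197 207 238 237 143 145 141 109 108 107 106 103 126 179 236 236 234
  189 176 170]
 [197 200 203 209 239 236 160 145 144 146 142 145 144 179 233 234 234 189
  180 173 175]
 [200 201 208 210 214 225 242 220 168 152 144 170 225 238 235 205 189 183
  182 179 176]
 [204 206 210 209 214 215 217 214 224 235 235 232 213 203 198 191 192 187
  186 181 175]
 [205 206 209 211 214 215 216 213 213 212 209 206 207 202 200 199 191 187
  179 182 179]]
```

Request:
servo_tool --moves '[30,-2,0,0,0,0,85,85,-6,0,0,0,0,85,140,-10,0,0,0,0,85,195,-15,0,0,0,0,85,250,-19,0,0,0,0,85,305,-23,0,0,0,0,85,355,-27,0,0,0,0,85,390,-30,0,0,0,0,85,402,-31,10,0,0,0,85,402,-31,30,0,0,0,85,402,-31,60,0,0,0,85,402,-31,80,0,0,0,85,402,-31,90,0,0,0,85,402,-31,90,0,0,0,85]'

```text
time: 28.52
ee_pos: [539.2, 124.1, 31.0]
ee_rot: [-0.001, 0.793, 0.609, -0.001]
ft_force: [0.2, 1.0, -0.4]
finger_gap: 0.994
grasp_force: 0.0
```

Request:
servo_tool --moves '[0,0,3,0,0,0,85,0,0,6,0,0,0,85,0,0,9,0,0,0,85,0,0,9,0,0,0,85]'

```text
time: 29.02
ee_pos: [540.1, 124.8, 23.1]
ee_rot: [0.0, 0.793, 0.609, -0.0]
ft_force: [0.0, -0.1, 0.6]
finger_gap: 0.999
grasp_force: 0.0
```

Request:
servo_tool --moves '[0,0,0,0,0,0,75,0,0,0,0,0,0,68,0,0,0,0,0,0,62,0,0,0,0,0,0,60,0,0,0,0,0,0,58,0,0,0,0,0,0,58]'

```text
time: 29.78
ee_pos: [540.8, 124.8, 23.7]
ee_rot: [0.0, 0.793, 0.609, 0.001]
ft_force: [-0.2, -0.7, 4.9]
finger_gap: 0.722
grasp_force: 27.3
```

Request:
servo_tool --moves '[0,0,-2,0,0,0,58,0,0,-4,0,0,0,58,0,0,-7,0,0,0,58]'

```text
time: 30.15
ee_pos: [539.8, 124.5, 29.4]
ee_rot: [-0.0, 0.793, 0.609, -0.001]
ft_force: [2.6, -1.4, -8.0]
finger_gap: 0.722
grasp_force: 29.2
```

Request:
servo_tool --moves '[0,0,-6,0,0,0,58,0,0,-12,0,0,0,58,0,0,-18,0,0,0,58,0,0,-24,0,0,0,58,0,0,-30,0,0,0,58,0,0,-30,0,0,0,58]'

```text
time: 30.9
ee_pos: [540.4, 124.9, 60.8]
ee_rot: [0.0, 0.793, 0.609, 0.0]
ft_force: [-0.1, -0.4, -4.5]
finger_gap: 0.718
grasp_force: 29.6
```

Request:
servo_tool --moves '[0,0,-25,0,0,0,58,-17,11,-50,0,0,0,58,-55,35,-50,0,0,0,58,-100,64,-50,0,0,0,58,-145,93,-50,0,0,0,58,-190,122,-50,0,0,0,58,-235,151,-50,0,0,0,58,-275,177,-50,0,0,0,58,-305,197,-50,0,0,0,58,-321,207,-45,0,0,0,58,-321,207,-30,0,0,0,58,-321,207,-10,0,0,0,58,-321,207,0,0,0,0,58,-321,207,0,0,0,0,58]'

```text
time: 32.65
ee_pos: [656.1, -236.8, 58.7]
ee_rot: [-0.002, 0.793, 0.61, -0.001]
ft_force: [-0.1, 0.5, -5.1]
finger_gap: 0.723
grasp_force: 30.7
```

```bash
python3 - <<'E'
from h import *
r.grab_frame("wrist"); c=r.get_calibration("wrist"); o=r.observe(); print(o['ee_pos'],o['ft_force'],o['time'])
for d in r.trace("dish_floor","wrist"):
    m=d['mask'].astype(np.uint8); cs=max(cv2.findContours(m,0,2)[0],key=cv2.contourArea)
    P=onz(c,cs.reshape(-1,2),30)[:,:2].astype(np.float32)
    print(round(d['p'],2),np.round(d['bbox']),m.sum(),cv2.minEnclosingCircle(P))
E
```

```text
[ 656.97717983 -237.57049905   59.85030995] [ 0.42207285 -0.28311046 -4.98977262] 32.7
0.67 [196.  79. 447. 315.] 29521 ((656.8292846679688, -237.46189880371094), 79.4553451538086)
```

Request:
servo_tool --moves '[0,0,15,0,0,0,58,0,0,32,0,0,0,58,0,0,43,0,0,0,58,0,0,50,0,0,0,58,0,0,54,0,0,0,58,0,0,55,0,0,0,58,0,0,55,0,0,0,58]'

```text
time: 33.62
ee_pos: [657.6, -239.0, 5.6]
ee_rot: [0.0, 0.793, 0.609, 0.0]
ft_force: [0.1, 0.6, -5.1]
finger_gap: 0.723
grasp_force: 30.7
```

Request:
servo_tool --moves '[0,0,1,0,0,0,58,0,0,2,0,0,0,58,0,0,3,0,0,0,58,0,0,4,0,0,0,58,0,0,5,0,0,0,58]'

```text
time: 34.25
ee_pos: [657.3, -238.8, 0.1]
ee_rot: [0.0, 0.793, 0.609, -0.0]
ft_force: [-0.4, -0.0, -5.1]
finger_gap: 0.718
grasp_force: 30.8
```

Request:
servo_tool --moves '[0,0,0.5,0,0,0,58,0,0,1,0,0,0,58,0,0,1.5,0,0,0,58]'

```text
time: 34.62
ee_pos: [657.3, -238.9, -1.3]
ee_rot: [0.0, 0.793, 0.609, -0.0]
ft_force: [0.6, 0.2, -5.1]
finger_gap: 0.719
grasp_force: 30.8
```

Request:
servo_tool --moves '[0,0,0.5,0,0,0,58,0,0,1,0,0,0,58]'

```text
time: 34.88
ee_pos: [657.3, -238.8, -2.3]
ee_rot: [0.0, 0.793, 0.609, -0.0]
ft_force: [-0.3, -0.4, -4.6]
finger_gap: 0.72
grasp_force: 30.8
```

Request:
servo_tool --moves '[0,0,0.5,0,0,0,58,0,0,1,0,0,0,58]'

```text
time: 35.12
ee_pos: [657.3, -238.8, -3.1]
ee_rot: [0.0, 0.793, 0.609, -0.0]
ft_force: [-0.3, 0.6, -2.7]
finger_gap: 0.721
grasp_force: 31.0
```

Request:
servo_tool --moves '[0,0,0.5,0,0,0,58,0,0,1,0,0,0,58]'

```text
time: 35.38
ee_pos: [657.3, -238.8, -3.2]
ee_rot: [0.0, 0.793, 0.609, 0.0]
ft_force: [-2.5, 1.3, 3.2]
finger_gap: 0.718
grasp_force: 31.7
```

Request:
servo_tool --moves '[0,0,-0.5,0,0,0,62,0,0,-0.5,0,0,0,66,0,0,-0.5,0,0,0,70,0,0,-0.5,0,0,0,74,0,0,-0.5,0,0,0,74,0,0,-8,0,0,0,76,0,0,-25,0,0,0,76,0,0,-60,0,0,0,80,0,0,-110,0,0,0,85,0,0,-130,0,0,0,85,0,0,-130,0,0,0,85]'

```text
time: 36.75
ee_pos: [658.9, -239.5, 129.5]
ee_rot: [0.003, 0.793, 0.609, 0.001]
ft_force: [-0.5, 0.3, -0.4]
finger_gap: 0.992
grasp_force: 0.0
```

```bash
python3 - <<'E'
from h import *
im=r.grab_frame("wrist"); c=r.get_calibration("wrist"); o=r.observe(); print(o['ee_pos'],o['ft_force'],o['time'],o['finger_gap'])
for n,z in [("bowl_floor",45),("dish_floor",30)]:
  for d in r.trace(n,"wrist"):
    m=d['mask'].astype(np.uint8); cs=max(cv2.findContours(m,0,2)[0],key=cv2.contourArea)
    P=onz(c,cs.reshape(-1,2),z)[:,:2].astype(np.float32)
    print(n,round(d['p'],2),np.round(d['bbox']),cv2.minEnclosingCircle(P))
hsv=cv2.cvtColor(im,cv2.COLOR_RGB2HSV)
def show(p,C,cam,im):
    f=200/np.tan(np.radians(C['vertical_fov'])/2);M=R.from_quat(C['attitude'],scalar_first=True).as_matrix()
    q=M.T@(np.array(p)-C['eye']); u,v=(q[:2]/q[2]*f+[C['cx'],C['cy']]).astype(int); print(cam,'px',u,v); return u,v
u,v=show([657.3,-238.8,37],c,'wrist',im); print(hsv[v-56:v+57:8,u-56:u+57:8,1])
t=r.grab_frame("top"); C=r.get_calibration("top"); g=cv2.cvtColor(t,cv2.COLOR_RGB2GRAY)
g0=cv2.cvtColor(cv2.imread('pics/top0.png'),cv2.COLOR_BGR2GRAY)
u,v=show([652.4,95,64],C,'top',t); print(np.corrcoef(g[v-18:v+19,u-18:u+19].ravel(),g0[v-18:v+19,u-18:u+19].ravel())[0,1])
E
```

```text
[ 657.71482456 -239.01959341  127.27565726] [ 0.64796387 -0.75855011 -1.20978873] 36.8 0.9947962576998214
bowl_floor 0.6 [ 26. 193. 201. 318.] ((468.2259521484375, -262.25677490234375), 81.72779846191406)
dish_floor 0.58 [222.  83. 417. 272.] ((654.3131103515625, -236.3219451904297), 78.95240020751953)
wrist px 323 188
[[157 161 162 162 161 161 161 165 169 171 172 171 172 171 173]
 [157 162 161 165 164 162 162 163 168 174 169 171 173 169 174]
 [160 160 159 165 164 134  68  49  46 165 169 171 172 169 169]
 [164 160 160 159  42  30  83  62   8  10 114 172 170 172 169]
 [166 165 163  65 102   7   6   3   4   3   8 165 169 169 169]
 [166 164 164  27  22   1  11  10   5   8   6  20 171 170 170]
 [163 166 138  42   2  18 147 141 140  19  23   8 166 171 172]
 [165 167  79  82   3  25 148 143 140  12   2  12 171 170 170]
 [167 167 139   6   2   3   6   7  50   5   9  17 169 169 169]
 [165 169 168   5   5   3   5   6   4   1  14  73 168 170 165]
 [168 170 172 154   5   8   5   3   5  56  27 160 164 167 174]
 [171 171 168 163 165  12   7   2   5  77 162 160 164 170 169]
 [172 172 169 170 162 167 161 159 157 164 161 160 162 167 172]
 [174 172 170 166 169 169 171 169 164 168 162 162 162 165 169]
 [173 173 173 175 172 173 172 171 168 168 168 165 164 162 164]]
top px 223 113
0.8569824417743058
```

Both bearings sit flat and centred, and the far one is still on its pin.

```bash
python3 -c "
from station import r
print(r.hand_in())"
```

```text
the job is handed in; nothing more can be done
None
```

I handed the job in at about 37 s: the freest bearing (near pin, drag too small to measure) is in the aluminium bowl, the stiffest (middle pin, about 9 N) is in the clay dish, and the middling one (far pin, about 4 N) is still on its pin; the hand-in returned no verdict.

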